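# Load the gel polish stand in coating order

## Robot

A 6-joint arm with a two-finger parallel gripper is mounted at the origin on the work surface. World frame = base frame: x ahead of the robot, y to its left, z up, the work surface at z = 0. Lengths are in m, angles in rad, forces in N, time in s.
With the tool pointing down it reaches from about 0.35 to 0.775 m from the base axis. Payload 7.3 kg.
Tool frame: the origin (TCP) lies between the finger pads; the fingertips stand 14 mm ahead of it and the grasp point (between the pads) lies 5 mm behind it; z points along the fingers, y is the line along which they close (so a half turn about z gives the same grasp; the last joint's range is limited). The gripper opens to 92 mm and grips with 3 to 60 N. Pads are 19 mm wide; open, the fingers measure 130 mm over their backs; the gripper's body (75 mm by 190 mm) begins 47 mm behind the grasp point.
Start: joints at [1.081, 0.342, 1.524, -0, 1.275, -0.146], TCP at [0.177, 0.494, 0.241] pointing down, gripper open.
Joint ranges: [-2.53, 2.53], [-0.77, 2.02], [0.04, 2.7], [-1, 4.14], [0.28, 2.66], [-3.11, 3.11]. Speed limits (rad/s): [2.57, 2.57, 3.14, 3.14, 3.14, 3.14].

## Interface

Orientations are given as [roll, pitch, yaw] about the fixed x, y, z axes, in that order (R = Rz(yaw) Ry(pitch) Rx(roll)).
In Python, from cell import robot, eyes gives the robot as it stands. The module is installed in compiled form; this text tells all that it offers.
- The arm moves only by the shell command python3 -m handwheel 'ROWS' [FORCE]. ROWS is JSON, one flat list of numbers, 5 for each row, row after row: the shift along the world's x, y, z in mm, then the turn about the world's z in rad, then the opening, from 0 (shut) to 1 (fully open). In form: [x, y, z, spin, jaw, x, y, z, spin, jaw, ...]. A call has 1 to 8 rows; each row shifts and turns the commanded pose from where the row before left it; what a row does not reach is not made up. A row lasts 1/10 s, in which the tool goes at most 50 mm and 8.59 degrees, less where a joint would pass 70% of its speed; a pose out of reach is approached as far as the arm can. A call with a gripper value outside its range is refused whole. The fingers move at their own pace and stop on an object; FORCE is the grip in N (left out, the last holds). Time passes only in rows, so rows that do not move let the fingers close. It gives the time, the measured TCP pose, the force, the opening and the grip force at its end, in the units of the state.
- robot.observe(): the state, without advancing time (a new reading comes with each control period).
- eyes.read_camera(name): name is "scene" or "top"; returns (picture, depth): 384x512x3 uint8, blue, green, red; 384x512 float32, m along the optical axis (not along the pixel's ray), 0 where there is no reading.
- eyes.calibration(name): a dict with "fx", "fy", "cx", "cy" (pixels), "world_to_cam" (4x4, takes a point from world to camera coordinates). Camera axes: x right, y down, z forward; pixel columns grow to the right and rows downward; lengths in m; the calibration is good to about 2 mm. A picture is of the moment at which its call begins. calibration takes no time and is no camera call.
- robot.hand_in(): hands the job in; it is judged then, once.
The state is a dict: "time": time; "qpos": joint angles; "qvel": joint speeds; "joint_efforts": joint torques, N m; "tool_pos": TCP position; "tool_rot": TCP orientation; "contact_force": force on the tool from outside, world axes, zero at the start; "torque": the same for the moment, N m; "opening": finger opening in m; "grip_force": force on a finger pad.
Only numpy, scipy, OpenCV 4.12 (cv2) and the standard library are available. Lean on these libraries where they do the work, as an engineer would, in place of code of your own. Each camera call takes 0.05 s, during which the arm holds its last target. There are 200 camera calls.

## Task

Get the polish stand ready for the next client. First take the black-capped empty out of the stand and stand it in the green tray; then fill the numbered pockets from the pink tote in coating order, one after another: the white-capped base coat into the one-dot pocket, then the red-capped colour into the two-dot pocket, then the blue-capped top coat into the three-dot pocket. Keep those four bottles upright, all standing on the floor of their places at the end, and leave everything else where it is.

Things in the scene. Friction and masses are not known exactly. Their poses are not given: they have to be found in the camera images.
- base_coat: white-capped, pale pink polish bottle, 95 mm tall: round body 34 mm across and 42 mm high, then a straight round cap 24 mm across from 47 mm up to the top; loose, about 60 g; origin at the centre of its underside, z up along it
- colour_coat: red-capped, dark red polish bottle, 95 mm tall: round body 34 mm across and 42 mm high, then a straight round cap 24 mm across from 47 mm up to the top; loose, about 60 g; origin at the centre of its underside, z up along it
- top_coat: blue-capped, light blue polish bottle, 95 mm tall: round body 34 mm across and 42 mm high, then a straight round cap 24 mm across from 47 mm up to the top; loose, about 60 g; origin at the centre of its underside, z up along it
- empty: the empty: black-capped, colourless grey polish bottle, 95 mm tall: round body 34 mm across and 42 mm high, then a straight round cap 24 mm across from 47 mm up to the top; loose, about 60 g; origin at the centre of its underside, z up along it; at the start it stands in one of the three pockets
- pocket_1: white square pocket of the stand, open on top, marked with one white dot on the black ledges on both its open sides; inside 42 x 42 mm, outside 50 x 50 mm; origin at the centre of its underside; inner floor 6 mm and rim 34 mm above the origin; ledges 20 mm high reach 43 mm from the centre along x. The three pockets sit side by side, 58 mm apart along y, in any order; fixed
- pocket_2: white square pocket of the stand, open on top, marked with two white dots on the black ledges on both its open sides; inside 42 x 42 mm, outside 50 x 50 mm; origin at the centre of its underside; inner floor 6 mm and rim 34 mm above the origin; ledges 20 mm high reach 43 mm from the centre along x. The three pockets sit side by side, 58 mm apart along y, in any order; fixed
- pocket_3: white square pocket of the stand, open on top, marked with three white dots on the black ledges on both its open sides; inside 42 x 42 mm, outside 50 x 50 mm; origin at the centre of its underside; inner floor 6 mm and rim 34 mm above the origin; ledges 20 mm high reach 43 mm from the centre along x. The three pockets sit side by side, 58 mm apart along y, in any order; fixed
- stand: grey base plate under the pockets, 96 mm (x) by 190 mm (y), 12 mm thick, fixed; origin at the centre of its underside
- empties: small lime-green open tray for empties, outside 78 x 78 mm, walls 4 mm thick and 30 mm high, inner floor 4 mm above the table; fixed; origin at the centre of its underside
- tote: pink carrying tote, 175 mm (x) by 270 mm (y), walls 32 mm high, inner floor 5 mm above the table, fixed; a grey carrying handle of 12 mm bar arches over it along its y axis at x = 0, its top 136 mm above the table, with its uprights at the two y ends; six things stand in it in two rows, either side of the handle; origin at the centre of its underside
- yellow_polish: bystander in the tote: yellow-capped polish bottle, 95 mm tall: round body 34 mm across and 42 mm high, then a straight round cap 24 mm across from 47 mm up to the top; loose, about 60 g; origin at the centre of its underside, z up along it
- green_polish: bystander in the tote: green-capped polish bottle, 95 mm tall: round body 34 mm across and 42 mm high, then a straight round cap 24 mm across from 47 mm up to the top; loose, about 60 g; origin at the centre of its underside, z up along it
- jar: bystander in the tote: white jar with dark lid, 40 mm across, 45 mm high; origin at the centre of its underside
- tip_stand: bystander: clear bar 40 mm (x) by 90 mm (y) with three nail tips on posts, 54 mm high; loose; origin at the centre of its underside
- pump: bystander: tall green bottle with white cap, 52 mm across, 150 mm high; loose; origin at the centre of its underside
- brush: bystander: orange nail brush lying flat along its y axis, 160 mm long, 12 mm wide, 10 mm high; loose; origin under its handle's middle
- cup: bystander: clear plastic cup, 68 mm across the rim, 85 mm high; loose; origin at the centre of its underside
Things that resemble listed ones, but are neither listed nor needed, are in the scene too. What is meant by the colour_coat is not purple, and is the smaller of those in its own colour.

How it is judged:
By the outcome, as a careful person would: the job done as asked, in the order asked, and still so for the second after the job is handed in, with the robot touching nothing.
It also fails if it takes over 72 s, if anything falls off the work surface, if the arm or the gripper's body presses on something with over 40 N, if the wrist force passes 120 N, or if a joint passes its speed limit or range.

## Working session

There is one attempt and no reset: what is moved stays moved. The work goes in short steps, Python scripts to look and compute and a shell command to move; the robot and the scene stay as the last step left them, time stands still between calls to the robot, and variables do not carry over. Pictures are saved under pics/ and viewed, at most 10 in all, crops included, and the job is handed in when it is done.

```bash
mkdir -p pics; cat > h.py <<'E'
import numpy as np, cv2
from cell import robot, eyes
def cal(n):
    c=eyes.calibration(n); return c, np.array(c["world_to_cam"])
def points(n,depth):
    c,T=cal(n); v,u=np.mgrid[0:depth.shape[0],0:depth.shape[1]]
    P=np.stack([(u-c["cx"])/c["fx"]*depth,(v-c["cy"])/c["fy"]*depth,depth],-1)
    return (P-T[:3,3])@T[:3,:3]
def ray(n,u,v,z):
    c,T=cal(n); d=T[:3,:3].T@np.array([(u-c["cx"])/c["fx"],(v-c["cy"])/c["fy"],1]); o=-T[:3,:3].T@T[:3,3]
    return o+d*(z-o[2])/d[2]
E
python3 - <<'E'
from h import *
for n in("scene","top"):
    p,d=eyes.read_camera(n); cv2.imwrite(f"pics/{n}0.png",cv2.resize(p,(800,600),interpolation=cv2.INTER_CUBIC)); np.savez(f"{n}0.npz",p=p,d=d)
    c,T=cal(n); print(n,c["fx"],-T[:3,:3].T@T[:3,3],T[:3,:3].round(2).tolist())
print(robot.observe())
E
```

```text
scene 440.0094707226752 [ 0.95426131 -0.49246807  0.81455154] [[0.77, 0.64, 0.01], [0.5, -0.6, -0.63], [-0.39, 0.49, -0.78]]
top 402.6636542000596 [ 0.41308816 -0.01397946  0.93568159] [[-0.02, -1.0, -0.01], [-0.99, 0.02, -0.16], [0.16, 0.01, -0.99]]
{'time': 0.1, 'qpos': array([ 1.08098773e+00,  3.42658268e-01,  1.52489988e+00,  2.52813482e-06,
        1.27537283e+00, -1.45981832e-01]), 'qvel': array([-0.00105806, -0.00208219, -0.00369541,  0.00133562,  0.00191211,
       -0.00039051]), 'joint_efforts': array([ 2.52307553e-03, -4.32008994e+01, -2.44694728e+01,  7.19887507e-02,
        5.25368366e-02, -1.10193770e-05]), 'tool_pos': array([0.17678777, 0.49399269, 0.24011927]), 'tool_rot': array([-3.14026891e+00, -1.97070154e-04,  2.79776502e+00]), 'contact_force': array([ 0.85959324, -0.35555617, -0.26236274]), 'torque': array([-0.0377809 , -0.00036958,  0.04444001]), 'grip_force': 0.0, 'opening': 0.0921257058021449}
```

View pics/top0.png

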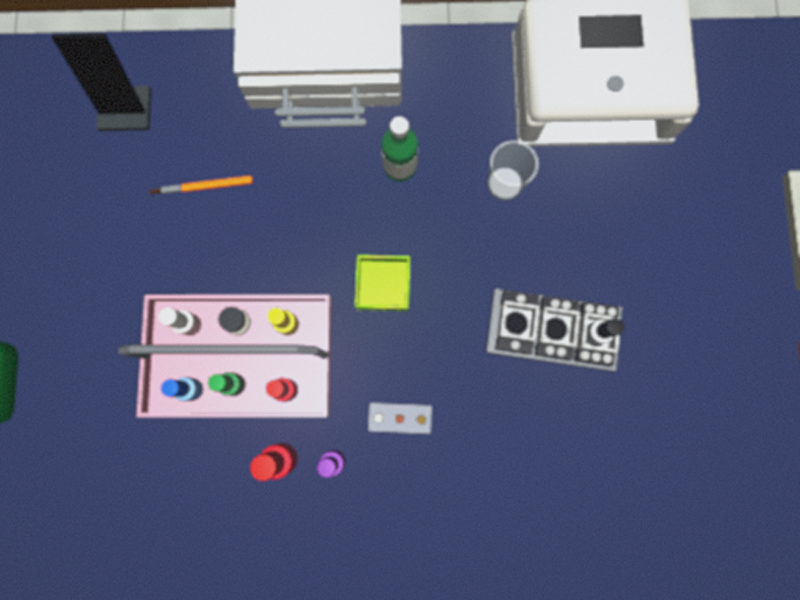

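View pics/scene0.png

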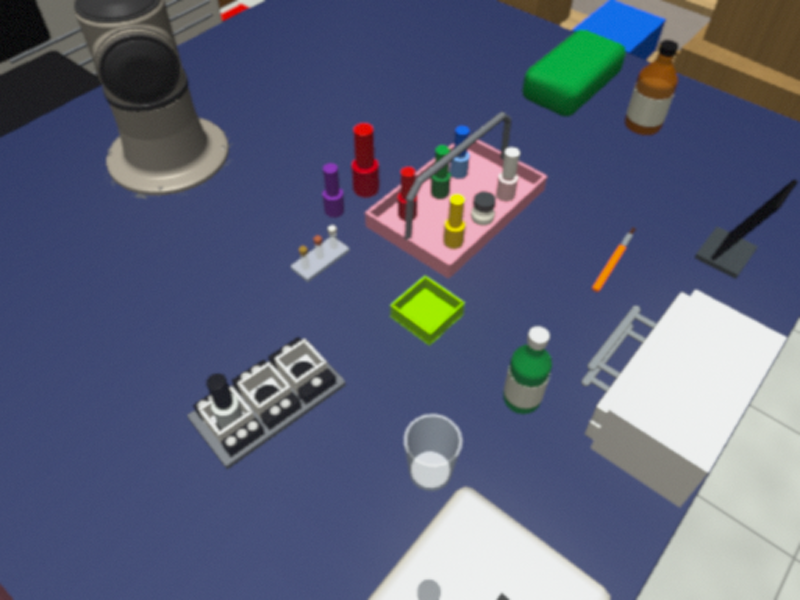

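Pixels below are in the 800x600 views.

- **Top view, tote:** white cap (168,316), dark jar (233,319), yellow (278,320), blue (172,388), green (221,383) and red (280,389).
- **Top view, stand:** the one-dot pocket is at (517,322), two-dot at (558,328) and three-dot at (605,332). The black-capped empty is in the three-dot pocket. The green tray is at (383,283).
- **Could be mistaken for the red colour coat:** the large red bottle outside the tote (268,463) and the purple one (330,465). The choice is the small red one in the tote (280,389).
- **Could be mistaken for the others:** the pump's white cap (400,126) for the base coat, and the jar's dark lid for the empty's black cap.

Next I measure positions and take one close crop to check these choices.

```bash
cat > meas.py <<'E'
from h import *
def caps(p,d,only=None):
    P=points("top",d); hsv=cv2.cvtColor(p,cv2.COLOR_BGR2HSV).astype(int); H,S,V=hsv[...,0],hsv[...,1],hsv[...,2]
    m={"white":(S<60)&(V>140),"red":((H<6)|(H>174))&(S>150),"blue":(H>98)&(H<118)&(S>170)&(V>130),"green":(H>55)&(H<80)&(S>120),
       "yellow":(H>22)&(H<33)&(S>150),"black":(V<75)&(S<120),"purple":(H>125)&(H<160)&(S>80),"lime":(H>33)&(H<45)&(S>180)}
    for k,mm in m.items():
        if only and k not in only: continue
        n,l,st,ce=cv2.connectedComponentsWithStats((mm&(d>0)).astype(np.uint8))
        for i in range(1,n):
            a=l==i
            if st[i,4]<25: continue
            zt=np.percentile(P[a][:,2],90); t=a&(abs(P[...,2]-zt)<.006)
            q=P[t]; 
            if not(.03<zt<.25 or k=="lime"): continue
            v,u=np.nonzero(t); r=ray("top",u.mean(),v.mean(),zt)
            print(k,"px",(ce[i]*800/512).round(0),"n",t.sum(),"z",zt.round(4),"xy",r[:2].round(4),"box",(q.min(0)[:2]*1e3).round(0),(q.max(0)[:2]*1e3).round(0))
E
python3 - <<'E'
from meas import *
f=np.load("top0.npz"); caps(f["p"],f["d"])
a=cv2.resize(f["p"][180:312,78:222],(720,660)); a=cv2.resize(a,(400,366)); b=cv2.resize(f["p"][178:244,306:406],(400,264))
b=np.vstack([b,np.zeros((102,400,3),np.uint8)]); cv2.imwrite("pics/crop.png",np.hstack([a,b]))
E
```

```text
white px [467.  50.] n 6962 z 0.1083 xy [ 0.8903 -0.3005] box [ 808. -435.] [996. 219.]
white px [319.  79.] n 733 z 0.0893 xy [0.8776 0.0977] box [870. -16.] [889. 216.]
white px [321. 107.] n 296 z 0.0785 xy [0.8405 0.0989] box [831.  37.] [871. 164.]
white px [399. 124.] n 106 z 0.1516 xy [ 0.7757 -0.0152] box [766. -27.] [788.  -4.]
white px [505. 182.] n 50 z 0.0809 xy [ 0.7203 -0.1643] box [ 713. -187.] [ 736. -146.]
white px [564. 333.] n 78 z 0.0583 xy [ 0.5064 -0.288 ] box [ 492. -306.] [ 525. -278.]
white px [237. 322.] n 433 z 0.1329 xy [0.4871 0.2159] box [482. 115.] [493. 334.]
white px [520. 318.] n 168 z 0.0471 xy [ 0.5262 -0.1816] box [ 499. -209.] [ 554. -154.]
white px [561. 323.] n 175 z 0.0472 xy [ 0.5168 -0.2383] box [ 489. -266.] [ 546. -211.]
white px [515. 344.] n 27 z 0.035 xy [ 0.4934 -0.176 ] box [ 487. -183.] [ 499. -171.]
white px [550. 349.] n 27 z 0.0348 xy [ 0.4852 -0.2254] box [ 480. -231.] [ 491. -219.]
white px [560. 351.] n 28 z 0.0347 xy [ 0.4825 -0.2407] box [ 477. -247.] [ 489. -236.]
white px [585. 355.] n 26 z 0.0348 xy [ 0.4768 -0.2747] box [
[... 746 characters left out ...]
3] box [435. 221.] [453. 242.]
yellow px [281. 319.] n 80 z 0.1012 xy [0.5303 0.1537] box [521. 145.] [540. 164.]
black px [635.  30.] n 73 z 0.1116 xy [ 0.9297 -0.3536] box [ 909. -361.] [ 952. -342.]
black px [102.  76.] n 165 z 0.1445 xy [0.9092 0.4188] box [905. 383.] [918. 456.]
black px [610. 328.] n 62 z 0.1143 xy [ 0.5081 -0.2927] box [ 497. -303.] [ 516. -281.]
purple px [330. 464.] n 109 z 0.096 xy [0.3323 0.0871] box [322.  76.] [344.  98.]
lime px [404. 271.] n 35 z 0.0306 xy [ 0.6001 -0.021 ] box [563. -25.] [625.  -7.]
lime px [361. 269.] n 14 z 0.0302 xy [0.6028 0.0484] box [588.  48.] [619.  49.]
lime px [370. 305.] n 33 z 0.0316 xy [0.5536 0.0297] box [552.  10.] [555.  49.]
```

View pics/crop.png

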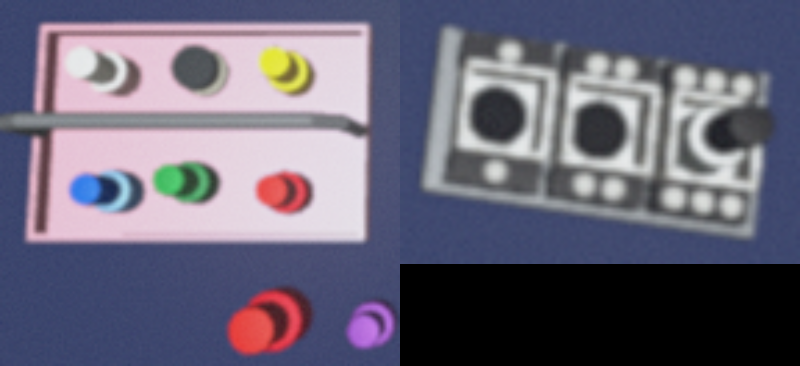

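The crop confirms the choices. The blue, red and white caps are in the tote, with the bigger red and the purple outside it. Dots run 1, 2, 3 from left to right, and the empty stands in the three-dot pocket.

```bash
python3 - <<'E'
from meas import *
f=np.load("top0.npz"); p,d=f["p"],f["d"]; P=points("top",d)
hsv=cv2.cvtColor(p,cv2.COLOR_BGR2HSV).astype(int)
# white cap
a=(abs(P[...,0]-.53)<.035)&(abs(P[...,1]-.28)<.05)&(abs(P[...,2]-.1)<.006); v,u=np.nonzero(a); print("white",a.sum(),ray("top",u.mean(),v.mean(),.1),P[a].min(0),P[a].max(0))
# handle
a=(P[...,2]>.122)&(P[...,2]<.15)&(abs(P[...,0]-.487)<.03)&(P[...,1]>.09)&(P[...,1]<.36); q=P[a]; print("handle",np.polyfit(q[:,1],q[:,0],1),q.min(0),q.max(0))
# tray: contour of lime, rim plane
m=((hsv[...,0]>30)&(hsv[...,0]<46)&(hsv[...,1]>150)).astype(np.uint8); n,l,st,ce=cv2.connectedComponentsWithStats(m)
for i in range(1,n):
    if st[i,4]<300: continue
    q=P[(l==i)&(P[...,2]>.02)]; print("tray rim",cv2.minAreaRect((q[:,:2]*1e3).astype(np.float32))); q=P[(l==i)&(P[...,2]<.012)]; print("floor",cv2.minAreaRect((q[:,:2]*1e3).astype(np.float32)))
# dots
m=((hsv[...,1]<70)&(hsv[...,2]>150)&(abs(P[...,2]-.0335)<.005)).astype(np.uint8); n,l,st,ce=cv2.connectedComponentsWithStats(m)
for i in range(1,n):
    x=ray("top",*ce[i],.032)
    if st[i,4]>12 and x[1]<-.13 and x[0]<.6: print("dot",st[i,4],x[:2].round(4))
E
python3 -m handwheel '[30,-35,0,0.043,1, 30,-35,0,0.043,1, 30,-35,0,0.043,1, 30,-35,0,0.043,1, 30,-35,0,0.043,0.6, 30,-35,0,0.043,0.6, 30,-35,0,0.043,0.6, 30,-35,0,0.043,0.6]' 15
```

```text
white 105 [0.5335656  0.30016822 0.1       ] [0.52320591 0.28958825 0.09415822] [0.54479009 0.31234537 0.10317568]
handle [0.01633129 0.48249104] [0.47814586 0.1053385  0.12205694] [0.49355749 0.34946571 0.141462  ]
tray rim ((521.4866943359375, 14.408649444580078), (75.97164154052734, 215.67031860351562), 88.90287780761719)
floor ((592.4960327148438, 13.673851013183594), (69.78239440917969, 67.63834381103516), 87.63418579101562)
dot 24 [ 0.5602 -0.1875]
dot 29 [ 0.5515 -0.2362]
dot 26 [ 0.5495 -0.2525]
dot 27 [ 0.5436 -0.2863]
dot 26 [ 0.5409 -0.3021]
dot 24 [ 0.5385 -0.3177]
dot 24 [ 0.4931 -0.1767]
dot 25 [ 0.485  -0.2259]
dot 23 [ 0.4824 -0.2421]
dot 24 [ 0.4771 -0.2754]
dot 24 [ 0.4747 -0.2909]
dot 23 [ 0.4722 -0.3067]
time: 0.9
tool_pos: [0.4177, 0.2126, 0.2406]
tool_rot: [3.142, -0.0, -3.14]
contact_force: [0.6, 0.9, 0.8]
opening: 0.064
grip_force: 0.0
```

```bash
python3 -m handwheel '[8,-46,0,0,0.6, 8,-46,0,0,0.6, 8,-46,0,0,0.6, 8,-46,0,0,0.6, 8,-46,0,0,0.6, 8,-46,0,0,0.6, 8,-46,0,0,0.6, 8,-46,0,0,0.6]' && python3 -m handwheel '[9,-46,0,0,0.6, 9,-46,0,0,0.6, 8,-46,-20,0,0.6, 0,0,-40,0,0.6, 0,0,-40,0,0.6, 0,0,0,0,0.6]'
```

```text
time: 1.7
tool_pos: [0.4807, -0.1556, 0.2405]
tool_rot: [3.141, -0.0, 3.142]
contact_force: [0.8, 0.4, -0.8]
opening: 0.0552
grip_force: 0.0
time: 2.3
tool_pos: [0.5036, -0.2891, 0.1353]
tool_rot: [3.134, -0.01, 3.141]
contact_force: [-0.1, -0.3, -0.4]
opening: 0.0553
grip_force: 0.0
```

```bash
python3 -m handwheel '[0,0,0,0,0.6, 0,0,0,0,0.6]'
```

```text
time: 2.5
tool_pos: [0.508, -0.2915, 0.1435]
tool_rot: [-3.139, 0.003, -3.141]
contact_force: [0.0, 0.8, 0.4]
opening: 0.0547
grip_force: 0.0
```

```bash
python3 -m handwheel '[0,-1,-15,0,0.6, 0,0,-15,0,0.6, 0,0,-15,0,0.6, 0,0,0,0,0.6, 0,0,0,0,0.6, 0,0,0,0,0.2, 0,0,0,0,0.1, 0,0,0,0,0.1]' 15 && python3 -m handwheel '[0,0,0,0,0.1, 0,0,0,0,0.1]'
```

```text
time: 3.3
tool_pos: [0.5071, -0.2922, 0.0968]
tool_rot: [-3.141, 0.001, -3.141]
contact_force: [0.3, -0.1, -0.3]
opening: 0.0354
grip_force: 0.0
time: 3.5
tool_pos: [0.5069, -0.2923, 0.0962]
tool_rot: [-3.141, 0.0, -3.141]
contact_force: [-0.3, -1.3, 0.6]
opening: 0.0238
grip_force: 15.0
```

```bash
python3 -m handwheel '[0,0,10,0,0.1, 0,0,25,0,0.1, 0,0,30,0,0.1, 0,0,25,0,0.1, 5,15,5,0,0.1, 8,30,0,0,0.1, 10,40,0,0,0.1, 12,40,0,0,0.1]' && python3 -m handwheel '[12,40,0,0,0.1, 12,40,0,0,0.1, 12,40,0,0,0.1, 9,35,0,0,0.1, 5,20,0,0,0.1, 0,6,0,0,0.1, 0,0,0,0,0.1, 0,0,0,0,0.1]'
```

```text
time: 4.3
tool_pos: [0.5414, -0.1647, 0.1904]
tool_rot: [3.14, -0.001, 3.141]
contact_force: [0.1, 0.3, -1.0]
opening: 0.0237
grip_force: 15.0
time: 5.1
tool_pos: [0.5914, 0.0134, 0.1907]
tool_rot: [-3.141, -0.001, 3.141]
contact_force: [-0.1, -0.0, -0.3]
opening: 0.0233
grip_force: 15.0
```

```bash
python3 -m handwheel '[0,0,-15,0,0.1, 0,0,-30,0,0.1, 0,0,-30,0,0.1, 0,0,-20,0,0.1, 0,0,-8,0,0.1, 0,0,-3,0,0.1, 0,0,0,0,0.1, 0,0,0,0,0.1]' && python3 -m handwheel '[0,0,-1,0,0.1, 0,0,-1,0,0.1, 0,0,-1,0,0.1, 0,0,0,0,0.1, 0,0,0,0,0.1]'
```

```text
time: 5.9
tool_pos: [0.5925, 0.0137, 0.0863]
tool_rot: [-3.141, 0.002, 3.141]
contact_force: [-0.1, 1.2, 0.6]
opening: 0.0235
grip_force: 15.0
time: 6.4
tool_pos: [0.592, 0.0141, 0.0823]
tool_rot: [3.142, 0.0, -3.141]
contact_force: [-1.0, -0.2, 0.8]
opening: 0.0237
grip_force: 15.0
```

```bash
python3 -m handwheel '[0,0,-1,0,0.1, 0,0,0,0,0.1, 0,0,0,0,0.1]' && python3 -m handwheel '[0,0,0,0,0.5, 0,0,0,0,0.5, 0,0,0,0,0.5, 0,0,15,0,0.5, 0,0,30,0,0.5, 0,0,40,0,0.5, 0,0,30,0,0.5, 0,0,0,0,0.5]'
```

```text
time: 6.7
tool_pos: [0.5922, 0.0139, 0.0821]
tool_rot: [-3.141, 0.001, -3.141]
contact_force: [-1.2, -1.0, 7.9]
opening: 0.0238
grip_force: 15.0
time: 7.5
tool_pos: [0.594, 0.0139, 0.2007]
tool_rot: [-3.141, 0.009, -3.141]
contact_force: [-0.5, -0.3, 0.3]
opening: 0.0459
grip_force: 0.0
```

```bash
python3 -m handwheel '[-6,25,0,0,0.45, -9,45,0,0,0.45, -9,45,0,0,0.45, -9,45,0,0,0.45, -9,45,0,0,0.45, -9,45,0,0,0.45, -6,30,0,0,0.45, -1,6,0,0,0.45]' && python3 - <<'E'
from meas import *
p,d=eyes.read_camera("top"); caps(p,d,["black","lime","red","blue"]); print(robot.observe()["tool_pos"])
cv2.imwrite("pics/top1.png",cv2.resize(p,(800,600),interpolation=cv2.INTER_CUBIC))
E
```

```text
time: 8.3
tool_pos: [0.5321, 0.3033, 0.1947]
tool_rot: [3.141, -0.002, -3.137]
contact_force: [-0.4, -0.5, 0.4]
opening: 0.0417
grip_force: 0.0
red px [280. 389.] n 79 z 0.1015 xy [0.4347 0.1538] box [425. 145.] [444. 165.]
red px [271. 463.] n 213 z 0.1304 xy [0.3372 0.1614] box [323. 147.] [352. 178.]
blue px [171. 388.] n 76 z 0.1015 xy [0.4375 0.2918] box [429. 283.] [446. 303.]
black px [636.  29.] n 57 z 0.112 xy [ 0.9316 -0.3538] box [ 910. -361.] [ 953. -340.]
black px [102.  76.] n 176 z 0.1445 xy [0.9094 0.4186] box [905. 382.] [917. 456.]
black px [381. 278.] n 10 z 0.0986 xy [0.5834 0.0121] box [581.   5.] [587.  18.]
lime px [405. 273.] n 35 z 0.0321 xy [ 0.5982 -0.0209] box [561. -23.] [624.  -7.]
lime px [362. 268.] n 14 z 0.0295 xy [0.603  0.0484] box [588.  48.] [619.  49.]
lime px [371. 305.] n 33 z 0.0315 xy [0.5536 0.0297] box [552.  10.] [555.  49.]
[0.53253985 0.3023333  0.19476258]
```

View pics/top1.png

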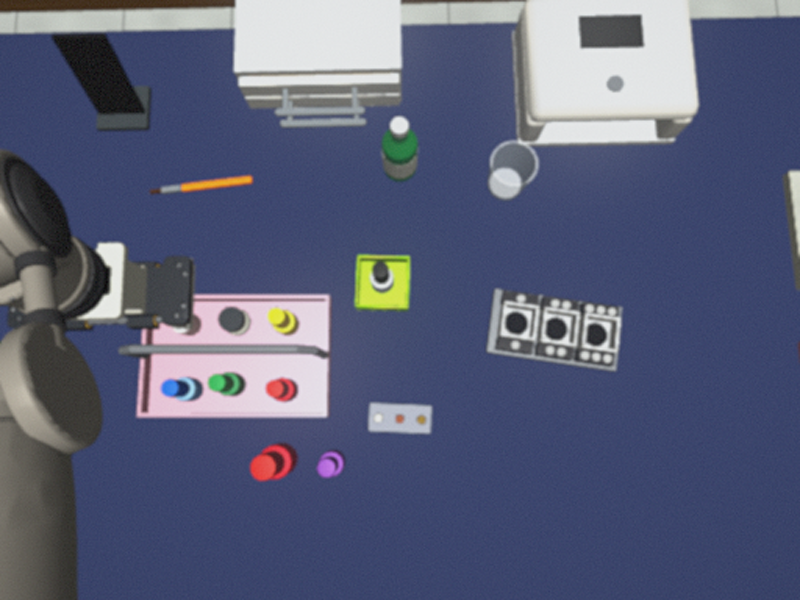

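The black-capped empty stands in the green tray at (381,275), and nothing else has moved. The gripper is above the white cap, and its body runs parallel to the handle.

```bash
python3 -m handwheel '[2,-2,-15,0,0.45, 0,0,-30,0,0.45, 0,0,-30,0,0.45, 0,0,-15,0,0.45, 0,0,-7,0,0.45, 0,0,-5,0,0.45, 0,0,0,0,0.45, 0,0,0,0,0.45]'
```

```text
time: 9.15
tool_pos: [0.5364, 0.2979, 0.0949]
tool_rot: [3.141, 0.001, 3.141]
contact_force: [-0.3, 0.1, 0.1]
opening: 0.0413
grip_force: 0.0
```

```bash
python3 -m handwheel '[0,2,-4,0,0.45, 0,0,0,0,0.3, 0,0,0,0,0.1, 0,0,0,0,0.1, 0,0,0,0,0.1, 0,0,0,0,0.1]' 15
```

```text
time: 9.75
tool_pos: [0.5359, 0.3001, 0.0902]
tool_rot: [3.141, 0.0, -3.141]
contact_force: [0.8, -0.9, 1.3]
opening: 0.0233
grip_force: 15.0
```

```bash
python3 -m handwheel '[0,0,8,0,0.1, 0,0,20,0,0.1, 0,0,30,0,0.1, 0,0,35,0,0.1, 0,0,25,0,0.1, 0,-15,7,0,0.1, 0,-30,0,0,0.1, -1,-42,0,0,0.1]' 18 && python3 -m handwheel '[-1,-45,0,0,0.1, -1,-45,0,0,0.1, -1,-45,0,0,0.1, -1,-45,0,0,0.1, -1,-45,0,0,0.1, -1,-45,0,0,0.1, -1,-45,0,0,0.1, -1,-40,0,0,0.1]' && python3 -m handwheel '[-1,-27,0,0,0.1, 0,-13,0,0,0.1, 0,0,0,0,0.1, 0,0,0,0,0.1]'
```

```text
time: 10.55
tool_pos: [0.5342, 0.2122, 0.2143]
tool_rot: [-3.141, -0.001, -3.139]
contact_force: [0.4, -0.5, -1.3]
opening: 0.0238
grip_force: 18.0
time: 11.35
tool_pos: [0.5252, -0.1448, 0.2141]
tool_rot: [3.141, -0.002, 3.141]
contact_force: [0.4, -0.4, -0.3]
opening: 0.0235
grip_force: 18.0
time: 11.75
tool_pos: [0.5254, -0.1811, 0.2146]
tool_rot: [3.14, -0.001, -3.141]
contact_force: [-0.7, 0.9, -1.2]
opening: 0.0234
grip_force: 18.0
```

```bash
cat > held.py <<'E'
from h import *
from scipy.optimize import least_squares
def held(zlo,zhi,x,y,cam="scene",r=.017):
    p,d=eyes.read_camera(cam); P=points(cam,d)
    a=(P[...,2]>zlo)&(P[...,2]<zhi)&(np.hypot(P[...,0]-x,P[...,1]-y)<.035)&(d>0); q=P[a]
    f=least_squares(lambda c:np.hypot(q[:,0]-c[0],q[:,1]-c[1])-r,[x,y],loss="soft_l1",f_scale=.001); print("held",a.sum(),f.x.round(4),"rms",np.sqrt(np.mean(f.fun**2)).round(4))
    return p,d
def dots(cam,p,d):
    P=points(cam,d); hsv=cv2.cvtColor(p,cv2.COLOR_BGR2HSV).astype(int)
    m=((hsv[...,1]<70)&(hsv[...,2]>150)&(abs(P[...,2]-.0335)<.006)).astype(np.uint8); n,l,st,ce=cv2.connectedComponentsWithStats(m)
    for i in range(1,n):
        x=ray(cam,*ce[i],.032)
        if 12<st[i,4]<80 and -.34<x[1]<-.13 and .4<x[0]<.6: print("dot",st[i,4],x[:2].round(4))
E
python3 - <<'E'
from held import *
p,d=held(.133,.168,.523,-.181); dots("scene",p,d); print(robot.observe()["tool_pos"])
cv2.imwrite("pics/s1.png",cv2.resize(p[190:320,90:250],(800,600)))
E
```

```text
held 199 [ 0.5211 -0.1823] rms 0.0008
dot 21 [ 0.559  -0.1894]
dot 13 [ 0.4733 -0.2765]
dot 27 [ 0.4698 -0.2991]
dot 22 [ 0.5511 -0.2386]
dot 22 [ 0.5481 -0.2539]
dot 26 [ 0.5426 -0.2875]
dot 24 [ 0.54   -0.3035]
dot 24 [ 0.5377 -0.3194]
[ 0.52562272 -0.18068566  0.21478103]
```

View pics/s1.png

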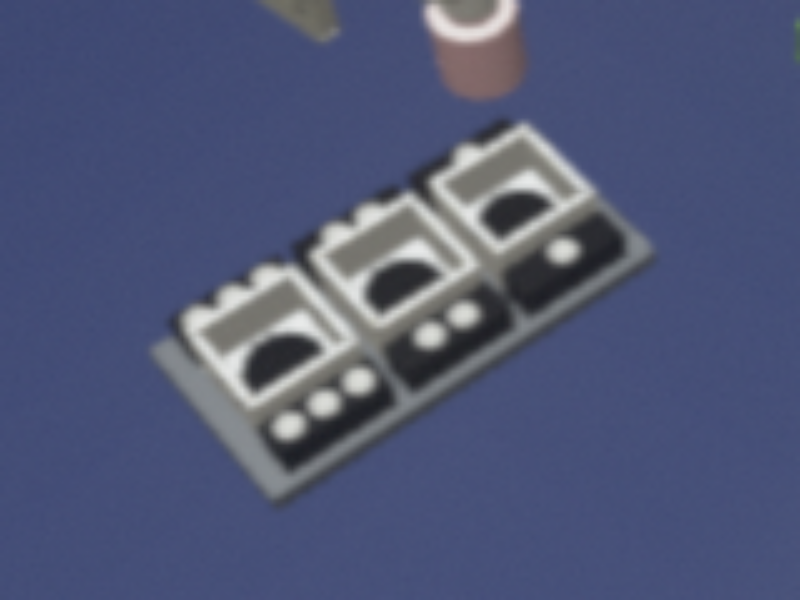

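The pink bottle hangs upright above and behind the one-dot pocket, with its bottom at (480,90) in the crop. It needs about +4 mm in x and -1.5 mm in y.

```bash
python3 -m handwheel '[4,-1,-15,0,0.1, 0,0,-25,0,0.1, 0,0,-20,0,0.1, 0,0,-5,0,0.1, 0,0,0,0,0.1, 0,0,0,0,0.1]' && python3 - <<'E'
from held import *
held(.068,.103,.527,-.183); print(robot.observe()["tool_pos"])
E
```

```text
time: 12.4
tool_pos: [0.5305, -0.1826, 0.1511]
tool_rot: [-3.141, 0.001, -3.14]
contact_force: [0.9, 1.1, 0.0]
opening: 0.0238
grip_force: 18.0
held 164 [ 0.5263 -0.1838] rms 0.0008
[ 0.5305221  -0.18278746  0.1512903 ]
```

```bash
python3 -m handwheel '[0,0,-10,0,0.1, 0,0,-15,0,0.1, 0,0,-12,0,0.1, 0,0,-6,0,0.1, 0,0,-2,0,0.1, 0,0,0,0,0.1, 0,0,0,0,0.1]' && python3 -m handwheel '[0,0,-1,0,0.1, 0,0,-1,0,0.1, 0,0,-1,0,0.1, 0,0,0,0,0.1, 0,0,0,0,0.1]'
```

```text
time: 13.15
tool_pos: [0.5302, -0.1832, 0.1055]
tool_rot: [-3.141, 0.001, -3.141]
contact_force: [-0.5, -0.5, -1.2]
opening: 0.0237
grip_force: 18.0
time: 13.65
tool_pos: [0.5303, -0.1831, 0.1031]
tool_rot: [-3.141, 0.002, -3.141]
contact_force: [-1.0, 1.0, 6.0]
opening: 0.0236
grip_force: 18.0
```

```bash
python3 -m handwheel '[0,0,0,0,0.4, 0,0,0,0,0.4, 0,0,0,0,0.4, 0,0,15,0,0.4, 0,0,30,0,0.4, 0,0,35,0,0.4, 0,0,20,0,0.45, -5,20,0,0,0.45]' && python3 -m handwheel '[-11,40,0,0,0.45, -13,45,0,0,0.45, -13,45,0,0,0.45, -13,45,0,0,0.45, -13,45,0,0,0.45, -13,45,0,0,0.45, -10,35,0,0,0.45, -4,15,0,0,0.45]' && python3 - <<'E'
from held import *
from meas import caps
p,d=eyes.read_camera("top"); P=points("top",d); a=(np.hypot(P[...,0]-.527,P[...,1]+.182)<.025)&(abs(P[...,2]-.113)<.006); v,u=np.nonzero(a); print("white top",a.sum(),ray("top",u.mean(),v.mean(),.113) if a.any() else 0); caps(p,d,["red","blue"])
print(robot.observe()["tool_pos"])
E
```

```text
time: 14.45
tool_pos: [0.5267, -0.1652, 0.2053]
tool_rot: [-3.138, 0.006, 3.14]
contact_force: [0.5, 0.1, 0.5]
opening: 0.0409
grip_force: 0.0
time: 15.25
tool_pos: [0.4335, 0.1546, 0.2021]
tool_rot: [3.141, -0.0, -3.139]
contact_force: [-0.4, 0.3, -0.4]
opening: 0.0408
grip_force: 0.0
white top 103 [ 0.52797173 -0.18130375  0.113     ]
red px [272. 463.] n 213 z 0.1306 xy [0.3374 0.1613] box [323. 146.] [352. 178.]
[0.43337065 0.1554178  0.2020709 ]
```

```bash
python3 -m handwheel '[0,-1,-15,0,0.45, 0,0,-30,0,0.45, 0,0,-30,0,0.45, 0,0,-20,0,0.45, 0,0,-10,0,0.45, 0,0,-5,0,0.45, 0,0,0,0,0.45, 0,0,0,0,0.45]' && python3 -m handwheel '[0,0,-2,0,0.3, 0,0,0,0,0.1, 0,0,0,0,0.1, 0,0,0,0,0.1, 0,0,0,0,0.1, 0,0,0,0,0.1]' 18
```

```text
time: 16.1
tool_pos: [0.4355, 0.151, 0.0928]
tool_rot: [3.141, 0.002, -3.142]
contact_force: [-0.5, -0.0, -0.1]
opening: 0.0413
grip_force: 0.0
time: 16.7
tool_pos: [0.435, 0.1511, 0.0903]
tool_rot: [3.141, 0.001, -3.141]
contact_force: [-0.9, 0.3, 1.9]
opening: 0.0238
grip_force: 17.9
```

```bash
python3 -m handwheel '[0,0,8,0,0.1, 0,0,20,0,0.1, 0,0,30,0,0.1, 0,0,35,0,0.1, 0,0,30,0,0.1, 3,-15,12,0,0.1, 7,-30,0,0,0.1, 9,-42,0,0,0.1]' && python3 -m handwheel '[9,-44,0,0,0.1, 9,-44,0,0,0.1, 9,-44,0,0,0.1, 9,-44,0,0,0.1, 9,-44,0,0,0.1, 9,-38,0,0,0.1, 6,-28,0,0,0.1, 3,-17,0,0,0.1]' && python3 -m handwheel '[1,-2,0,0,0.1, 0,0,0,0,0.1, 0,0,0,0,0.1]' && python3 - <<'E'
from held import *
t=robot.observe()["tool_pos"]; z=t[2]-.085; print(t); held(z+.004,z+.038,t[0],t[1])
E
```

```text
time: 17.5
tool_pos: [0.4538, 0.0641, 0.2261]
tool_rot: [3.141, 0.002, -3.138]
contact_force: [0.3, -1.5, -0.9]
opening: 0.0234
grip_force: 17.9
time: 18.3
tool_pos: [0.5167, -0.2412, 0.225]
tool_rot: [3.142, -0.0, 3.14]
contact_force: [-0.3, 1.2, -1.2]
opening: 0.0232
grip_force: 17.9
time: 18.6
tool_pos: [0.5177, -0.2395, 0.2252]
tool_rot: [3.141, -0.0, -3.14]
contact_force: [-0.4, -0.7, -0.1]
opening: 0.0236
grip_force: 17.9
[ 0.51768143 -0.23947236  0.22518576]
held 199 [ 0.5153 -0.2396] rms 0.0006
```

```bash
python3 -m handwheel '[1,-1,-15,0,0.1, 0,0,-30,0,0.1, 0,0,-25,0,0.1, 0,0,-5,0,0.1, 0,0,0,0,0.1, 0,0,0,0,0.1]' && python3 - <<'E'
from held import *
t=robot.observe()["tool_pos"]; z=t[2]-.085; print(t); held(z+.004,z+.038,t[0],t[1])
E
```

```text
time: 19.25
tool_pos: [0.5196, -0.2419, 0.1515]
tool_rot: [-3.141, 0.002, -3.141]
contact_force: [0.3, -0.5, -0.5]
opening: 0.0236
grip_force: 17.9
[ 0.51957865 -0.24194637  0.15151291]
held 173 [ 0.5173 -0.2422] rms 0.0007
```

```bash
python3 -m handwheel '[-1,1,-10,0,0.1, 0,0,-15,0,0.1, 0,0,-12,0,0.1, 0,0,-6,0,0.1, 0,0,-2,0,0.1, 0,0,0,0,0.1, 0,0,0,0,0.1]' && python3 -m handwheel '[0,0,-1,0,0.1, 0,0,-1,0,0.1, 0,0,-1,0,0.1, 0,0,0,0,0.1, 0,0,0,0,0.1]'
```

```text
time: 20.0
tool_pos: [0.5181, -0.2412, 0.1055]
tool_rot: [-3.141, 0.001, -3.141]
contact_force: [-0.1, 0.9, 0.0]
opening: 0.0235
grip_force: 17.9
time: 20.5
tool_pos: [0.5184, -0.241, 0.1032]
tool_rot: [-3.141, 0.002, -3.141]
contact_force: [-0.1, 1.1, 5.8]
opening: 0.023
grip_force: 17.9
```

```bash
python3 -m handwheel '[0,0,0,0,0.38, 0,0,0,0,0.38, 0,0,0,0,0.38, 0,0,15,0,0.38, 0,0,30,0,0.38, 0,0,35,0,0.38, 0,0,20,0,0.45, -3,20,0,0,0.45]' && python3 -m handwheel '[-7,42,0,0,0.45, -7,46,0,0,0.45, -7,46,0,0,0.45, -7,46,0,0,0.45, -7,46,0,0,0.45, -7,46,0,0,0.45, -7,46,0,0,0.45, -7,46,0,0,0.45]' && python3 -m handwheel '[-7,46,0,0,0.45, -7,46,0,0,0.45, -6,40,0,0,0.45, -1,17,0,0,0.45, 0,0,0,0,0.45, 0,0,0,0,0.45]' && python3 - <<'E'
from held import *
from meas import caps
p,d=eyes.read_camera("top"); caps(p,d,["red","blue"])
print(robot.observe()["tool_pos"])
E
```

```text
time: 21.3
tool_pos: [0.5164, -0.2234, 0.2053]
tool_rot: [-3.137, 0.006, 3.14]
contact_force: [0.9, 0.2, -0.4]
opening: 0.041
grip_force: 0.0
time: 22.1
tool_pos: [0.4583, 0.1447, 0.2021]
tool_rot: [3.142, 0.0, 3.142]
contact_force: [0.8, -0.1, 0.1]
opening: 0.0412
grip_force: 0.0
time: 22.7
tool_pos: [0.4376, 0.2918, 0.2017]
tool_rot: [-3.141, -0.0, -3.14]
contact_force: [0.6, 0.4, -0.1]
opening: 0.0411
grip_force: 0.0
red px [564. 323.] n 94 z 0.114 xy [ 0.5171 -0.2375] box [ 506. -249.] [ 529. -227.]
red px [271. 463.] n 211 z 0.1306 xy [0.3372 0.1615] box [321. 146.] [352. 178.]
[0.4378041  0.29126189 0.20184843]
```

```bash
python3 -m handwheel '[0,1,-15,0,0.45, 0,0,-30,0,0.45, 0,0,-30,0,0.45, 0,0,-20,0,0.45, 0,0,-10,0,0.45, 0,0,-5,0,0.45, 0,0,0,0,0.45, 0,0,0,0,0.45]' && python3 -m handwheel '[0,0,-2,0,0.3, 0,0,0,0,0.1, 0,0,0,0,0.1, 0,0,0,0,0.1, 0,0,0,0,0.1, 0,0,0,0,0.1]' 18
```

```text
time: 23.55
tool_pos: [0.4385, 0.2931, 0.093]
tool_rot: [3.141, 0.002, 3.141]
contact_force: [-0.3, 0.4, -0.6]
opening: 0.0412
grip_force: 0.0
time: 24.15
tool_pos: [0.438, 0.2932, 0.0903]
tool_rot: [3.141, 0.001, -3.141]
contact_force: [0.4, 0.2, 3.3]
opening: 0.0237
grip_force: 18.0
```

```bash
python3 -m handwheel '[0,0,8,0,0.1, 0,0,20,0,0.1, 0,0,30,0,0.1, 0,0,35,0,0.1, 0,0,30,0,0.1, 2,-15,12,0,0.1, 5,-30,0,0,0.1, 6,-42,0,0,0.1]' && python3 -m handwheel '[5,-44,0,0,0.1, 5,-44,0,0,0.1, 5,-44,0,0,0.1, 5,-44,0,0,0.1, 5,-44,0,0,0.1, 5,-44,0,0,0.1, 5,-44,0,0,0.1, 5,-44,0,0,0.1]' && python3 -m handwheel '[5,-44,0,0,0.1, 5,-44,0,0,0.1, 5,-35,0,0,0.1, 3,-20,0,0,0.1, 0,-8,0,0,0.1, 0,0,0,0,0.1, 0,0,0,0,0.1]' && python3 - <<'E'
from held import *
t=robot.observe()["tool_pos"]; z=t[2]-.085; print(t); held(z+.004,z+.038,t[0],t[1])
E
```

```text
time: 24.95
tool_pos: [0.4504, 0.2051, 0.2248]
tool_rot: [-3.142, -0.0, -3.139]
contact_force: [0.8, 0.1, -0.8]
opening: 0.0235
grip_force: 18.0
time: 25.75
tool_pos: [0.4895, -0.1484, 0.2242]
tool_rot: [3.141, -0.002, 3.141]
contact_force: [-0.6, -0.4, -0.1]
opening: 0.0236
grip_force: 18.0
time: 26.45
tool_pos: [0.5083, -0.2961, 0.2247]
tool_rot: [3.14, -0.001, -3.141]
contact_force: [0.5, 0.3, -0.5]
opening: 0.0233
grip_force: 18.0
[ 0.50826513 -0.29607357  0.22467671]
held 218 [ 0.5062 -0.2968] rms 0.0007
```

```bash
python3 -m handwheel '[0,0,-15,0,0.1, 0,0,-30,0,0.1, 0,0,-25,0,0.1, 0,0,-5,0,0.1, 0,0,0,0,0.1, 0,0,0,0,0.1]' && python3 - <<'E'
from held import *
t=robot.observe()["tool_pos"]; z=t[2]-.085; print(t); held(z+.004,z+.038,t[0],t[1])
E
```

```text
time: 27.1
tool_pos: [0.5096, -0.297, 0.1516]
tool_rot: [-3.14, 0.002, -3.141]
contact_force: [0.4, 0.4, -1.8]
opening: 0.0234
grip_force: 18.0
[ 0.50957674 -0.2969818   0.15158207]
held 183 [ 0.5076 -0.298 ] rms 0.0007
```

Corrected for the scene camera's offset, the bottle is at (0.5086, -0.2964). The target is (0.5079, -0.2965), so it goes straight down.

```bash
python3 -m handwheel '[-1,0,-10,0,0.1, 0,0,-15,0,0.1, 0,0,-12,0,0.1, 0,0,-6,0,0.1, 0,0,-2,0,0.1, 0,0,0,0,0.1, 0,0,0,0,0.1]' && python3 -m handwheel '[0,0,-1,0,0.1, 0,0,-1,0,0.1, 0,0,-1,0,0.1, 0,0,0,0,0.1, 0,0,0,0,0.1]'
```

```text
time: 27.85
tool_pos: [0.5081, -0.2972, 0.1056]
tool_rot: [-3.141, 0.001, -3.141]
contact_force: [-0.8, 0.1, -0.8]
opening: 0.0238
grip_force: 18.0
time: 28.35
tool_pos: [0.5083, -0.2972, 0.1033]
tool_rot: [-3.141, 0.002, -3.141]
contact_force: [-0.6, 1.2, 5.9]
opening: 0.0234
grip_force: 18.0
```

```bash
python3 -m handwheel '[0,0,0,0,0.38, 0,0,0,0,0.38, 0,0,0,0,0.38, 0,0,15,0,0.38, 0,0,30,0,0.38, 0,0,35,0,0.38, 0,0,30,0,0.45, 0,0,20,0,0.45]' && python3 -m handwheel '[-8,40,0,0,0.45, -8,40,0,0,0.45, -8,40,0,0,0.45, -8,40,0,0,0.45, -8,40,0,0,0.45, -8,40,0,0,0.45, -8,40,0,0,0.45, -8,40,0,0,0.45]' && python3 -m handwheel '[-3,40,0,0,0.45, -3,40,0,0,0.45, -2,40,0,0,0.45, 0,40,0,0,0.45, 0,40,0,0,0.45, 0,40,0,0,0.45, 0,20,0,0,0.45, 0,0,0,0,0.45]' && python3 - <<'E'
from meas import *
p,d=eyes.read_camera("top"); caps(p,d,["red","blue","green","yellow"]); P=points("top",d)
for x,y,z in((.527,-.182,.113),(.592,.013,.099)):
    a=(np.hypot(P[...,0]-x,P[...,1]-y)<.025)&(abs(P[...,2]-z)<.006); v,u=np.nonzero(a); print(a.sum(),ray("top",u.mean(),v.mean(),z),np.percentile(P[a][:,2],90))
s,_=eyes.read_camera("scene")
cv2.imwrite("pics/end.png",np.hstack([cv2.resize(p,(400,300)),cv2.resize(s,(400,300))]))
E
```

```text
time: 29.15
tool_pos: [0.5083, -0.2974, 0.2345]
tool_rot: [-3.14, 0.002, -3.141]
contact_force: [0.8, 0.3, -0.6]
opening: 0.041
grip_force: 0.0
time: 29.95
tool_pos: [0.4432, 0.0245, 0.2321]
tool_rot: [3.141, 0.0, 3.141]
contact_force: [0.5, 0.1, -0.4]
opening: 0.0415
grip_force: 0.0
time: 30.75
tool_pos: [0.4354, 0.2852, 0.2316]
tool_rot: [3.141, -0.0, -3.138]
contact_force: [1.4, -0.4, 0.2]
opening: 0.0412
grip_force: 0.0
red px [565. 323.] n 93 z 0.1144 xy [ 0.5171 -0.2372] box [ 506. -250.] [ 529. -227.]
red px [271. 463.] n 214 z 0.1304 xy [0.3371 0.1613] box [321. 147.] [352. 178.]
blue px [617. 325.] n 58 z 0.1148 xy [ 0.5093 -0.2967] box [ 499. -306.] [ 516. -283.]
green px [399. 147.] n 77 z 0.1141 xy [ 0.7687 -0.0148] box [761. -32.] [785.   1.]
green px [220. 384.] n 82 z 0.1014 xy [0.4436 0.2306] box [435. 221.] [453. 242.]
yellow px [281. 320.] n 78 z 0.1017 xy [0.5303 0.1536] box [521. 145.] [540. 164.]
105 [ 0.52775754 -0.18102347  0.113     ] 0.11446951009377704
99 [0.59253423 0.01416154 0.099     ] 0.10070278929751184
```

View pics/end.png

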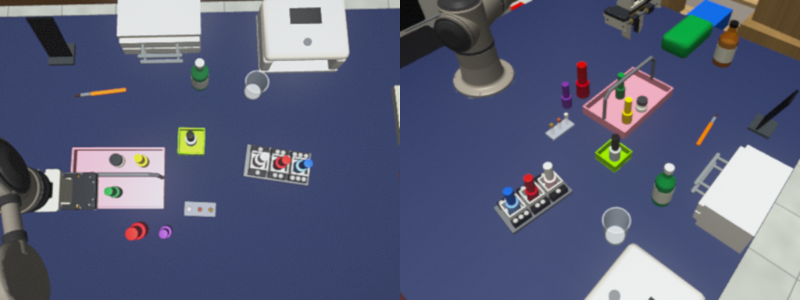

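The two views show white, red and blue standing in pockets 1, 2 and 3 (left view: 262,158; 282,161; 305,164). The empty stands in the green tray at (190,139). The cap heights match upright bottles standing on their floors, and the other things are where they were.

```bash
python3 -c "
from cell import robot
print(robot.hand_in())"
```

```text
the job is handed in; nothing more can be done
None
```

The job is handed in: the empty stands in the green tray, and the base, colour and top coats stand upright in pockets 1, 2 and 3, placed in that order by about 31 s on the robot's clock; hand-in returned no verdict.

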